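# Brace the weld turntable and take the purge cap off the tube

## Task

The tube's turntable spins freely, so first lift the flat aluminium stop plate from its sloped rest and stand it upright on its thin short edge, fully down in the middle of the slot of the stop block beside the turntable, and let go of it, so that the turntable's arm comes to bear on it. Then unscrew the large black cap from the tube about a quarter turn anticlockwise (seen from above) without pulling it, stop turning when its lugs come free, lift it straight up and finish while holding it level in the gripper, its lower rim a few centimetres above the tube's mouth. Leave the plate standing in the slot and the other things on the table where they are.

Things in the scene. Friction and masses are not known exactly. Their poses are not given: they have to be found in the camera images.
- plate: stop plate: plain aluminium, 90 long (its z) x 50 wide (y) x 12 thick (x), about 146 g, origin at its centre. It starts leaning in the sloped rest, its z axis 0.65 rad off vertical, upper end towards the robot (-x of the rest). Its upper 40 mm overhang the rest with both faces free, so it can be pinched there across its thickness (25 mm free on either side)
- rest: the grey sloped rest of the plate, fixed; origin on the table, foot 110 x 90, 10 thick; the plate's centre starts 85 above the origin, the rest carries its lower 45 mm
- slot (a point): centre of the slot's floor in the stop block, 15 above the table. The slot is 15 wide along its x, 60 long along its y (ends open), 23 deep, with a sloping lead-in about 30 wide at the mouth, up to 28 above the floor. In it the plate's x lies along the slot's x (either way round), its centre 45 above the floor. The tube's axis lies 95 off along +y
- mouth (a point): centre of the open top of the steel tube (38 across) standing on the turntable, 118 above the table, z up; turns with the turntable. In the mouth a rubber seal disc on a spring stands 4 proud under the cap, and rises 3 more when the cap is off
- turntable (a joint): angle of the turntable, rad, positive anticlockwise from above, 0 at the start. It spins freely (0.02 N m drag) together with tube and cap, unless the plate stands in the slot: then the arm meets the plate after about 0.07 rad anticlockwise
- arm (a point): tip of the turntable's stop arm, a 12 x 12 steel bar 44 to 56 above the table that sticks out 110 from the tube's axis, passing over the stop block; at the start its side is 7 mm short of where the standing plate's face comes
- lugs (a point): point on the tube's axis, 10 below its mouth, where two lugs of the cap hook under two lugs of the tube, pressed tight by the sprung seal (about 12 N; 0.2 to 0.5 N m to turn, no lift while turning). They are clear when the cap has turned 53 to 127 degrees anticlockwise relative to the tube (best 90) and it then lifts straight off; turned further they catch again
- cap: purge cap on the tube: black, round, 54 across, 49 tall, about 120 g, origin at the centre of its lower rim, z up; on top a brass hose stub 10 across, 10 tall. The upper 28 mm are the solid grip. At the start its rim is 17 below the tube's mouth and its x axis within 0.1 rad of the mouth's x
- small_cap: bystander: smaller black cap, 40 mm across and 34 tall with a brass stub, standing on the table; origin at the underside
- offcut: bystander: short stainless tube offcut, 38 across, 55 tall, standing on the table; origin at the underside
- collet: bystander: flat brass collet ring, 72 across, 14 thick, lying on the table; origin at the underside
- wrench: bystander: steel wrench lying on the table; origin at the underside
- screwdriver: bystander: screwdriver lying on the table; origin at the underside
- tray: bystander: small grey open tray, 120 x 90 x 35, on the table; origin at the underside
- bar: bystander: steel bar 120 x 35 x 10 lying flat on the table; origin at the underside
There are look-alikes about, which are no part of the job. What is shaped like the cap but green is not meant. Several things look just like the part that bears slot: the one meant starts farthest from the robot's base.

How it is judged:
By the outcome, as a careful person would: the job done as asked, in the order asked, and still so for the second after the job is handed in, while the arm keeps its last pose, push and grip.
It also fails if it takes over 58 s, if anything falls off the work surface, if the arm or the gripper's body presses on something with over 40 N, if the wrist force passes 120 N, or if a joint passes its speed limit or range.

## Robot

A 6-joint arm with a two-finger parallel gripper is mounted at the origin on the work surface. World frame = base frame: x ahead of the robot, y to its left, z up, the work surface at z = 0. Lengths are in mm, angles in rad, forces in N, time in s.
With the tool pointing down it reaches from about 400 to 925 mm from the base axis. Payload 12.5 kg.
Tool frame: the origin (TCP) lies at the very end of the fingers, on their centre line; the grasp point (between the pads) lies env.grip_point_offset behind it (env.grip_point_offset is the distance from the TCP to the grasp point, in mm); y points along the fingers, z is the direction in which the jaws open and shut, and the axes are right-handed (so a half turn about y gives the same grasp; the last joint's range is limited). The gripper opens to 95 mm and grips with 3 to 60 N. Pads are 20 mm wide; open, the fingers measure 119 mm over their backs; the gripper's body (75 mm by 180 mm) begins 59 mm behind the grasp point.
Start: joints at [-1.272, 0.491, 1.559, -0, 1.092, -0.106], TCP at [246.171, -574.497, 214.661] pointing down, gripper open.
Joint ranges: [-3.1, 3.1], [-0.84, 2.19], [0.05, 2.79], [-1.13, 4.28], [0.06, 2.93], [-2.69, 2.69]. Speed limits (rad/s): [2.22, 2.22, 2.79, 3.14, 3.14, 3.14].

## Interface

Orientations are given as [roll, pitch, yaw] about the fixed x, y, z axes, in that order (R = Rz(yaw) Ry(pitch) Rx(roll)).
In Python, from cell import readout, read_camera, env, nets gives the robot as it stands.
- The arm moves only by the tool apply_moves, never from a script. Its argument "increments" is a list of rows, each a list of 3 entries, a list of its own where there are three numbers: the shift along the tool's x, y, z in cm, then the turn, a rotation vector about the tool's x, y, z in degrees, then the finger opening in cm, from 0 to 9.51. A call has exactly 5 rows; each row shifts and turns the pose as measured when the row begins, along the tool's axes as they then stand; what a row does not reach is not made up. A row lasts 1/8 s, in which the tool goes at most 62.5 mm and 10.7 degrees, less where a joint would pass 70% of its speed; a pose out of reach is approached as far as the arm can. A call with a gripper value outside its range is refused whole. The fingers move at their own pace and stop on an object; the grip force is fixed at half the most. Time passes only in rows, so rows that do not move let the fingers close, or fill a call up. It gives the time, the measured TCP pose, the force and the opening at its end, in the units of the state.
- readout.state(): the state, without advancing time (a new reading comes with each control period).
- read_camera(name): name is "scene" or "top" or "wrist"; returns a dict with "img" (420x560x3 uint8, red, green, blue), "vfov" (degrees; the focal length in pixels is half the picture's height over the tangent of half this angle, whatever the lens; pixels are square), "cx", "cy" (the principal point, pixels), "rvec" (rotation vector, rad) and "tvec" (3), from world to camera coordinates, as OpenCV has them; the wrist camera has in their place "mount" (4x4, takes a point from camera to tool coordinates, whose origin is the TCP and whose axes are the tool frame's). Camera axes: x right, y down, z forward; pixel columns grow to the right and rows downward; lengths in mm; the calibration is good to about 2 mm. A picture is of the moment at which its call begins: read the wrist's pose just before it. There is no depth.
- env.job_done(): hands the job in, once; it reports no verdict.
Trained networks look in a picture, given as the dict that the camera call returned (one of the last four; its "shot" number tells which), for a name from the list of things; names that differ only in an ending like _2 or _b are one class to them, and where a whole thing is asked for, a point or a joint stands for the part that bears it (a point fixed in the world has none). Each returns a list of dicts, best first, with "confidence" (0 to 1); they miss things now and then, are a little off and sometimes report something else, mostly with a low value. They report only what shows in the picture. A call takes as long as a camera call. They do not tell look-alikes from the thing itself.
- nets.look_for(picture, thing): "point" ([x, y, z] in mm, in the coordinates of the camera as it stood for that picture, good to about 4 mm: the middle of the surface that is visible of it).
- nets.mark_of(picture, thing): "point" ([x, y, z] in mm, in the coordinates of the camera as it stood for that picture, good to about 4 mm: a listed point, or the origin of a listed thing).
The state is a dict: "t": time; "joints": joint angles; "qvel": joint speeds; "tau": joint torques, N m; "eef_pos": TCP position; "tcp_rot": TCP orientation; "ft_force": force on the tool from outside, world axes, zero at the start; "moment": the same for the moment, N m; "opening": opening from 0.0 (shut) to 1.0 (fully open).
Only numpy, scipy, OpenCV 4.12 (cv2) and the standard library are available. Lean on these libraries where they do the work, as an engineer would, in place of code of your own. Each camera call takes 0.05 s, during which the arm holds its last target. There are 200 camera calls.

## Working session

There is one attempt and no reset: what is moved stays moved. The work goes in short steps, Python scripts to look and compute and a tool call to move; the robot and the scene stay as the last step left them, time stands still between calls to the robot, and variables do not carry over. Pictures are saved under pics/ and viewed, about 8 in all and at most 12, crops included, and the job is handed in when it is done.

Besides the shell and the picture viewer there is one more tool, called after "Call:" as a command line: name --argument value ..., lists and objects as JSON in quotes. apply_moves: Moves the arm, as the interface text tells. Its arguments: {"type":"object","properties":{"increments":{"type":"array"}},"required":["increments"]}

```bash
ls; mkdir -p pics; cat > h.py <<'E'
import numpy as np, cv2
from scipy.spatial.transform import Rotation as R
from cell import readout, read_camera, env, nets
def tool():
    s=readout.state(); T=np.eye(4); T[:3,:3]=R.from_euler('xyz',s['tcp_rot']).as_matrix(); T[:3,3]=s['eef_pos']; return T
def shot(n):
    T=tool(); p=read_camera(n)
    if 'mount' in p: W=T@np.array(p['mount'])
    else:
        C=np.eye(4); C[:3,:3]=cv2.Rodrigues(np.array(p['rvec'],float))[0]; C[:3,3]=np.ravel(p['tvec']); W=np.linalg.inv(C)
    p['W']=W; p['f']=210/np.tan(np.radians(p['vfov'])/2); return p
def save(p,n,img=None): cv2.imwrite('pics/'+n+'.png',cv2.cvtColor(p['img'] if img is None else img,cv2.COLOR_RGB2BGR))
def w(p,x): return p['W'][:3,:3]@np.array(x)+p['W'][:3,3]
def pix(p,X):
    c=p['W'][:3,:3].T@(np.array(X)-p['W'][:3,3]); return np.array([p['cx']+p['f']*c[0]/c[2],p['cy']+p['f']*c[1]/c[2]])
def ray(p,u,v,z):
    d=p['W'][:3,:3]@np.array([(u-p['cx'])/p['f'],(v-p['cy'])/p['f'],1]); o=p['W'][:3,3]; return o+d*(z-o[2])/d[2]
def ask(p,th,k='mark',m=.2):
    q={a:b for a,b in p.items() if a not in('W','f')}
    for r in (nets.mark_of if k=='mark' else nets.look_for)(q,th):
        if r['confidence']>m:
            X=w(p,r['point']); print(k,th,round(r['confidence'],2),X.round(1),pix(p,X).round(0))
E
python3 - <<'E'
from h import *
print(env.grip_point_offset, readout.state())
for n in('scene','top'):
    p=shot(n); save(p,n+'0'); print(n,p['W'].round(2).tolist(),p['f'])
    for t in('plate','rest','slot','mouth','arm','cap','small_cap'): ask(p,t)
E
```

```text
pics
18.8 {'t': 0.0, 'joints': array([-1.27162457e+00,  4.91596579e-01,  1.55945322e+00, -2.17056155e-05,
        1.09169492e+00, -1.05605434e-01]), 'qvel': array([ 7.50907804e-05,  1.37730903e-04,  3.42703860e-04,  1.98441421e-03,
       -1.68896837e-03,  3.25048103e-04]), 'tau': array([ 1.69094528e-03, -6.12642574e+01, -2.58180767e+01,  6.93051796e-02,
        4.81954997e-02, -1.02230324e-04]), 'eef_pos': array([ 246.07420056, -574.25340556,  214.03745016]), 'tcp_rot': array([-1.57194400e+00,  1.02295419e-04, -2.73680550e+00]), 'ft_force': array([-0.09003406, -0.07126564, -0.24512238]), 'moment': array([0.04240784, 0.00785279, 0.05509466]), 'opening': 1.0009247833978103}
scene [[0.19, 0.59, -0.79, 1493.74], [0.98, -0.1, 0.16, -190.55], [0.01, -0.8, -0.59, 832.77], [0.0, 0.0, 0.0, 1.0]] 458.27769334902274
mark plate 0.77 [ 601.9 -119.4   83.8] [239. 239.]
mark rest 0.97 [ 6.015e+02 -1.225e+02  1.000e-01] [240. 264.]
mark slot 0.65 [602.7 150.9  12.3] [340. 249.]
mark mouth 0.9 [591.2 243.6 120. ] [376. 211.]
mark mouth 0.58 [230.8 445.2 119. ] [396. 142.]
mark arm 0.89 [581.8 134.8 
[... 213 characters left out ...]
small_cap 0.53 [450.  20.  -2.] [282. 224.]
top [[0.01, -0.99, 0.12, 378.95], [-1.0, -0.01, 0.01, -9.35], [-0.01, -0.12, -0.99, 1389.08], [0.0, 0.0, 0.0, 1.0]] 412.8765938805357
mark plate 0.6 [ 604.9 -118.6   86.7] [317. 187.]
mark slot 0.78 [604.3 152.7  14.8] [234. 190.]
mark slot 0.76 [250.4 352.8  16.9] [171. 297.]
mark mouth 0.83 [234.4 442.4 120.5] [132. 305.]
mark mouth 0.65 [588.  247.1 119.2] [200. 190.]
mark mouth 0.5 [604.  149.6  12.8] [235. 190.]
mark arm 0.88 [232.3 333.4  45. ] [174. 303.]
mark arm 0.81 [589.  132.3  48.4] [239. 193.]
mark cap 0.69 [591.3 244.7 101.7] [202. 189.]
mark cap 0.53 [453.8 274.2   0.5] [198. 235.]
mark small_cap 0.43 [448.5  20.    2.3] [273. 237.]
```

```bash
python3 - <<'E'
import cv2
a=cv2.imread('pics/scene0.png');b=cv2.imread('pics/top0.png')
c=cv2.resize(a[120:320,170:450],(784,560),interpolation=3); cv2.imwrite('pics/scene_c.png',c)
c=cv2.resize(b[130:340,90:370],(784,588),interpolation=3); cv2.imwrite('pics/top_c.png',c)
E
```

```text
(no output)
```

View pics/scene_c.png

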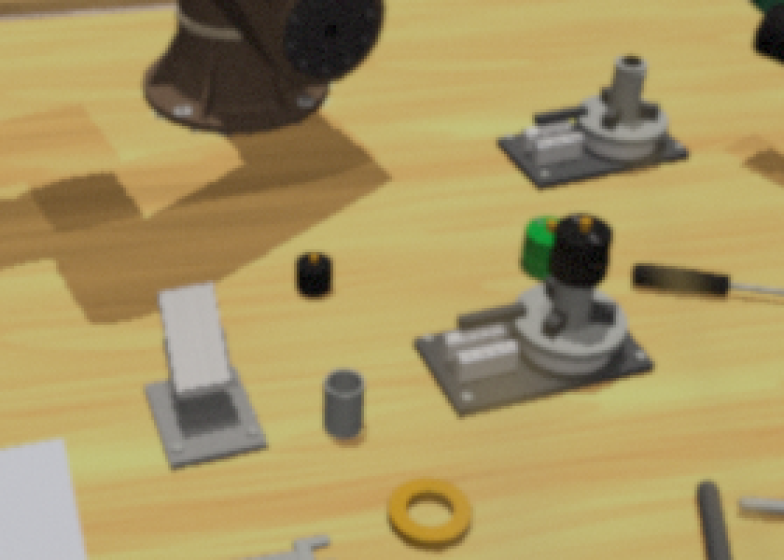

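View pics/top_c.png

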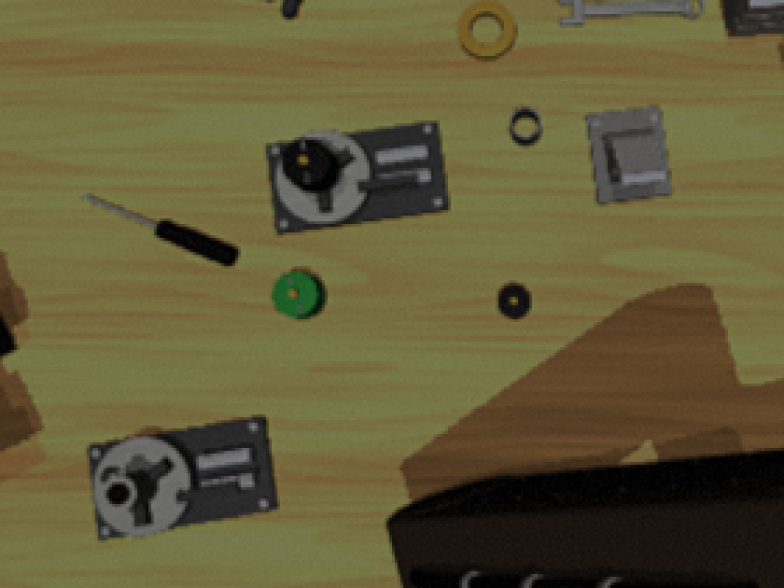

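Scene: the station with the black cap (tube about scene px 376,211, slot about 340,249; roughly x=603, y=151) is the farther one from the robot.

Possible confusions:
- **Slot:** the near station at top px (171,297) is nearer, so I reject it.
- **Cap:** the green cap at scene px (364,215) and the small cap at (282,224) are rejected. I want the black cap at (376,217).
- **Plate:** there is only one, leaning in the rest at (239,239).

Next I'll go to a tilted pre-grasp above the plate.

```bash
cat >> h.py <<'E'
def ori(yaw,tilt=0):
    # jaw along rest +x, tool y down; tilt leans the tool so approach = -plate z
    x=np.array([np.cos(yaw)*np.cos(tilt),np.sin(yaw)*np.cos(tilt),np.sin(tilt)])
    zp=np.array([-np.cos(yaw)*np.sin(tilt),-np.sin(yaw)*np.sin(tilt),np.cos(tilt)])
    return np.column_stack([np.cross(-zp,x),-zp,x])
def plan(p,Rt,n,maxn=None):
    T=tool(); d=(R.from_matrix(T[:3,:3].T@Rt)).as_rotvec(); dp=(np.array(p)-T[:3,3])/n; r=np.degrees(d/n)
    print('total tool shift cm',(T[:3,:3].T@(np.array(p)-T[:3,3])/10).round(2),'turn deg',np.degrees(d).round(1),'| per row mm',np.linalg.norm(dp).round(1),'deg',np.linalg.norm(r).round(1))
    for i in range(n):
        Ri=T[:3,:3]@R.from_rotvec(d*i/n).as_matrix(); print([ (Ri.T@dp/10).round(2).tolist(), r.round(1).tolist()])
E
python3 - <<'E'
from h import *
zp=-ori(.13,.65)[:,1]; c=np.array([603,-119,85]); print(ori(.13,.65).round(2))
plan(c+zp*135,ori(.13,.65),15)
E
```

```text
[[ 0.13  0.6   0.79]
 [-0.99  0.08  0.1 ]
 [ 0.   -0.8   0.61]]
total tool shift cm [-42.88   2.22 -30.03] turn deg [ 31.8 -71.5  24.1] | per row mm 34.9 deg 5.5
[[-2.86, 0.15, -2.0], [2.1, -4.8, 1.6]]
[[-3.01, 0.16, -1.76], [2.1, -4.8, 1.6]]
[[-3.14, 0.19, -1.51], [2.1, -4.8, 1.6]]
[[-3.25, 0.22, -1.26], [2.1, -4.8, 1.6]]
[[-3.34, 0.28, -0.99], [2.1, -4.8, 1.6]]
[[-3.4, 0.34, -0.72], [2.1, -4.8, 1.6]]
[[-3.44, 0.41, -0.45], [2.1, -4.8, 1.6]]
[[-3.45, 0.5, -0.18], [2.1, -4.8, 1.6]]
[[-3.44, 0.59, 0.09], [2.1, -4.8, 1.6]]
[[-3.41, 0.7, 0.35], [2.1, -4.8, 1.6]]
[[-3.34, 0.81, 0.6], [2.1, -4.8, 1.6]]
[[-3.26, 0.93, 0.84], [2.1, -4.8, 1.6]]
[[-3.15, 1.05, 1.07], [2.1, -4.8, 1.6]]
[[-3.02, 1.18, 1.29], [2.1, -4.8, 1.6]]
[[-2.87, 1.32, 1.49], [2.1, -4.8, 1.6]]
```

Call:
apply_moves --increments '[[[-4.4,0.2,-2.9],[3.2,-7.2,2.4],9.5],[[-4.6,0.3,-2.4],[3.2,-7.2,2.4],9.5],[[-4.9,0.3,-1.8],[3.2,-7.2,2.4],9.5],[[-5.1,0.4,-1.2],[3.2,-7.2,2.4],9.5],[[-5.2,0.5,-0.6],[3.2,-7.2,2.4],9.5]]'

```text
t: 1.42
eef_pos: [388.6, -349.4, 205.3]
tcp_rot: [-1.232, 0.105, -2.069]
ft_force: [0.6, -0.9, -0.3]
opening: 0.997
```

```bash
python3 - <<'E'
from h import *
zp=-ori(.13,.65)[:,1]; c=np.array([603,-119,85]); print(readout.state()['joints'].round(2))
plan(c+zp*135,ori(.13,.65),5)
E
```

```text
[-0.99  0.27  2.02  0.42  0.64 -0.78]
total tool shift cm [-25.41   4.16  -0.17] turn deg [ 15.3 -34.5  12. ] | per row mm 51.5 deg 7.9
[[-5.08, 0.83, -0.03], [3.1, -6.9, 2.4]]
[[-5.01, 1.06, 0.52], [3.1, -6.9, 2.4]]
[[-4.87, 1.3, 1.06], [3.1, -6.9, 2.4]]
[[-4.65, 1.57, 1.55], [3.1, -6.9, 2.4]]
[[-4.36, 1.86, 2.01], [3.1, -6.9, 2.4]]
```

Call:
apply_moves --increments '[[[-5.1,0.8,0.0],[3.1,-6.9,2.4],9.5],[[-5.0,1.1,0.5],[3.1,-6.9,2.4],9.5],[[-4.9,1.3,1.1],[3.1,-6.9,2.4],9.5],[[-4.7,1.6,1.6],[3.1,-6.9,2.4],9.5],[[-4.4,1.9,2.0],[3.1,-6.9,2.4],9.5]]'

```text
t: 2.05
eef_pos: [525.0, -120.8, 193.8]
tcp_rot: [-0.908, -0.012, -1.423]
ft_force: [1.2, -0.3, 0.4]
opening: 0.999
```

```bash
python3 - <<'E'
from h import *
zp=-ori(.13,.65)[:,1]; c=np.array([603,-119,85]); print(readout.state()['joints'].round(2))
plan(c+zp*135,ori(.13,.65),5)
p=shot('wrist'); save(p,'w1'); print(p['W'].round(2).tolist())
for t in('plate','rest'): ask(p,t); ask(p,t,'look')
E
```

```text
[-0.55  0.28  2.2   1.31  0.41 -1.88]
total tool shift cm [ 0.82 -0.15 -0.42] turn deg [-0.7  1.2 -0.1] | per row mm 1.9 deg 0.3
[[0.16, -0.03, -0.08], [-0.1, 0.2, -0.0]]
[[0.16, -0.03, -0.08], [-0.1, 0.2, -0.0]]
[[0.17, -0.03, -0.08], [-0.1, 0.2, -0.0]]
[[0.17, -0.03, -0.08], [-0.1, 0.2, -0.0]]
[[0.17, -0.03, -0.08], [-0.1, 0.2, -0.0]]
[[0.78, -0.03, 0.63, 410.42], [0.12, -0.97, -0.2, -55.42], [0.61, 0.23, -0.75, 326.54], [0.0, 0.0, 0.0, 1.0]]
mark plate 0.77 [ 606.6 -123.    92.5] [284. 220.]
mark plate 0.45 [778.3  56.1  -0. ] [361.  60.]
look plate 0.71 [ 580.7 -116.6  121.9] [282. 222.]
mark rest 0.74 [ 603.9 -117.8   -1.3] [229. 193.]
look rest 0.65 [ 602.3 -110.9    4.8] [231. 188.]
```

View pics/w1.png

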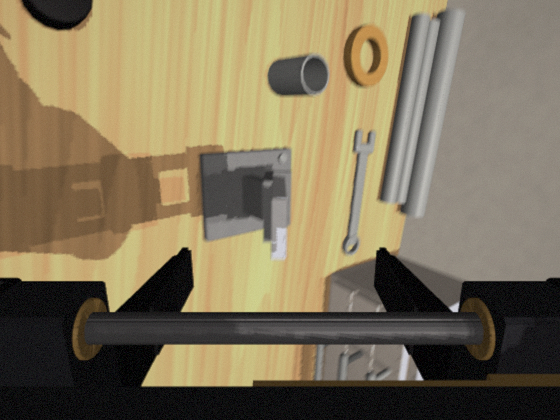

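The wrist view shows the rest's foot with its left edge from (202,153) to (206,241). The plate is seen nearly edge-on, with its bright end at (279,243), between the fingertips at (188,252) and (380,252).

```bash
python3 - <<'E'
from h import *
p=shot('wrist')
for u,v in((202,153),(206,241),(290,149)): print(ray(p,u,v,10).round(1))
c=cv2.resize(p['img'][135:275,190:300],(660,840//1),interpolation=3)[:,:]; c=cv2.resize(p['img'][140:270,190:310],(552,598),interpolation=3); save(p,'w1c',c)
for yaw in(.1,.13):
  Rr=ori(yaw,.65); 
  for z in (45,):
    for y in(-25,25):
      for x in(-6,6): print(yaw,x,y,z,(pix(p,np.array([603.5,-119.5,85])-Rr[:,1]*z-Rr[:,0]*y+Rr[:,2]*x)).round(1))
E
```

```text
[563.1 -78.2  10. ]
[ 574.5 -166.7   10. ]
[670.1 -66.1  10. ]
0.1 -6 -25 45 [268.9 257.2]
0.1 6 -25 45 [284.2 257.7]
0.1 -6 25 45 [270.8 194.8]
0.1 6 25 45 [286.9 195.4]
0.13 -6 -25 45 [269.6 258.2]
0.13 6 -25 45 [284.9 258.3]
0.13 -6 25 45 [270.  196.1]
0.13 6 25 45 [286.1 196.4]
```

View pics/w1c.png

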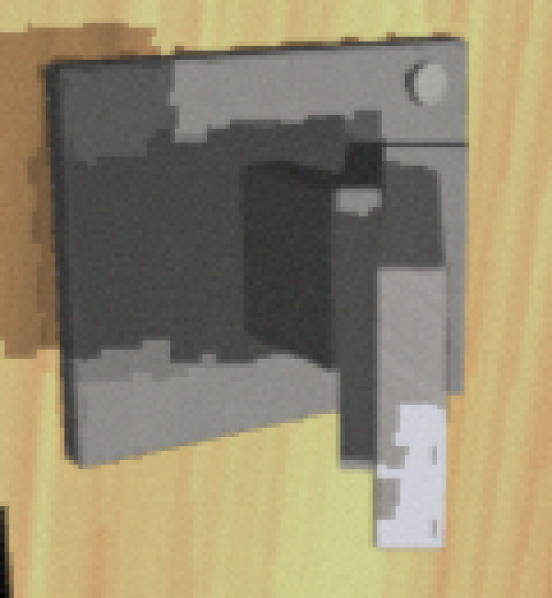

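```bash
python3 - <<'E'
from h import *
Rr=ori(.125,.65); zp=-Rr[:,1]; c=np.array([604,-120.3,85.5])
plan(c+zp*70,Rr,5)
E
```

```text
total tool shift cm [ 0.75  6.42 -0.3 ] turn deg [-0.6  1.1 -0.2] | per row mm 12.9 deg 0.3
[[0.15, 1.28, -0.06], [-0.1, 0.2, -0.0]]
[[0.15, 1.28, -0.06], [-0.1, 0.2, -0.0]]
[[0.15, 1.29, -0.05], [-0.1, 0.2, -0.0]]
[[0.15, 1.29, -0.05], [-0.1, 0.2, -0.0]]
[[0.15, 1.29, -0.05], [-0.1, 0.2, -0.0]]
```

Call:
apply_moves --increments '[[[0.3,1.2,-0.1],[-0.3,0.6,-0.1],5.0],[[0.3,1.3,-0.1],[-0.3,0.5,-0.1],5.0],[[0.1,1.3,-0.1],[0,0,0],5.0],[[0.0,1.3,0.0],[0,0,0],5.0],[[0.0,1.3,0.0],[0,0,0],5.0]]'

```text
t: 2.98
eef_pos: [563.0, -131.9, 138.7]
tcp_rot: [-0.922, -0.0, -1.459]
ft_force: [0.2, -0.4, -0.4]
opening: 0.549
```

```bash
python3 - <<'E'
from h import *
Rr=ori(.125,.65); zp=-Rr[:,1]; c=np.array([604,-120.3,85.5])
print(readout.state()['joints'].round(2))
plan(c+zp*10,Rr,4)
p=shot('wrist')
for y in(-25,25):
  for x in(-6,6): print(pix(p,c+zp*45-Rr[:,0]*y+Rr[:,2]*x).round(1))
save(p,'w2c',cv2.resize(p['img'][160:300,180:390],(630,420),interpolation=3))
E
```

```text
[-0.51  0.43  2.17  1.59  0.36 -2.12]
total tool shift cm [-0.69  5.78  0.13] turn deg [ 0.  -0.6  0.5] | per row mm 14.6 deg 0.2
[[-0.17, 1.45, 0.03], [0.0, -0.2, 0.1]]
[[-0.17, 1.45, 0.03], [0.0, -0.2, 0.1]]
[[-0.17, 1.45, 0.03], [0.0, -0.2, 0.1]]
[[-0.16, 1.45, 0.03], [0.0, -0.2, 0.1]]
[275.  281.4]
[295.2 281.2]
[273.5 200.2]
[295.1 200. ]
```

View pics/w2c.png

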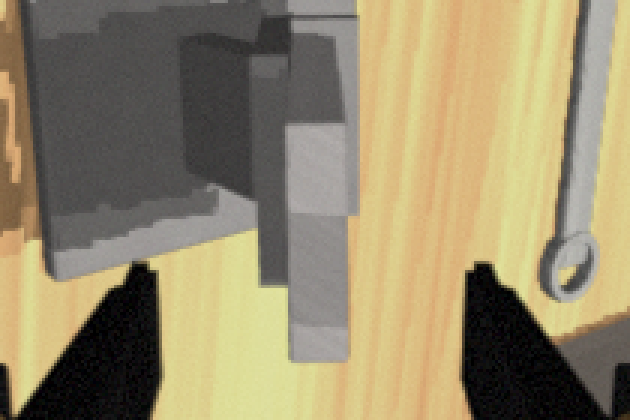

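The plate's end face is at u 275.7–296.3, v 200.7–280.7, within 1 px of where I predicted it. I'll go in.

Call:
apply_moves --increments '[[[-0.5,1.2,0.0],[0,-0.5,0.4],5.0],[[-0.2,1.4,0.1],[0,0,0],5.0],[[0,1.5,0.0],[0,0,0],5.0],[[0.0,1.3,0.0],[0,0,0],5.0],[[0.0,0.6,0.0],[0,0,0],5.0]]'

```text
t: 3.65
eef_pos: [600.2, -124.7, 87.3]
tcp_rot: [-0.925, 0.002, -1.457]
ft_force: [-0.6, -0.3, -1.3]
opening: 0.523
```

```bash
python3 - <<'E'
from h import *
Rr=ori(.125,.65); zp=-Rr[:,1]; c=np.array([604,-120.3,85.5])
print(readout.state()['joints'].round(2))
plan(c+zp*10,Rr,1)
E
```

```text
[-0.46  0.56  2.12  1.87  0.35 -2.36]
total tool shift cm [-0.39 -0.6   0.23] turn deg [ 0.3 -0.6  0.3] | per row mm 7.5 deg 0.7
[[-0.39, -0.6, 0.23], [0.3, -0.6, 0.3]]
```

Call:
apply_moves --increments '[[[-0.4,-0.6,0.2],[0.3,-0.6,0.3],5.0],[[0,0,0],[0,0,0],4.0],[[0,0,0],[0,0,0],2.0],[[0,0,0],[0,0,0],1.0],[[0,0,0],[0,0,0],0.0]]'

```text
t: 4.28
eef_pos: [597.2, -121.6, 94.6]
tcp_rot: [-0.919, -0.001, -1.446]
ft_force: [0.2, -0.5, 0.3]
opening: 0.163
```

```bash
python3 - <<'E'
from h import *
Rr=ori(.125,.65); zp=-Rr[:,1]; c=np.array([604,-120.3,85.5])
plan(c+zp*10,Rr,1); print(readout.state()['opening'],readout.state()['ft_force'])
E
```

```text
total tool shift cm [-0.04  0.14 -0.  ] turn deg [-0.1  0.   0. ] | per row mm 1.5 deg 0.1
[[-0.04, 0.14, -0.0], [-0.1, 0.0, 0.0]]
0.1631728978261719 [ 0.15576122 -0.54381481  0.2612955 ]
```

Call:
apply_moves --increments '[[[0,0,0],[0,0,0],0.0],[[0,0,0],[0,0,0],0.0],[[0,-0.8,0],[0,0,0],0.0],[[0,-1.5,0],[0,0,0],0.0],[[0,-2.0,0],[0,0,0],0.0]]'

```text
t: 4.9
eef_pos: [570.8, -124.5, 129.3]
tcp_rot: [-0.92, 0.0, -1.445]
ft_force: [3.5, 0.2, -1.2]
opening: 0.126
```

```bash
python3 - <<'E'
from h import *
Rr=ori(.125,.65); zp=-Rr[:,1]; c=np.array([604,-120.3,85.5])
plan(c+zp*(65+45),Rr,1); print(readout.state()['joints'])
E
```

```text
total tool shift cm [-0.   -5.48  0.02] turn deg [-0.1  0.  -0. ] | per row mm 54.8 deg 0.1
[[-0.0, -5.48, 0.02], [-0.1, 0.0, -0.0]]
[-0.4954268   0.45764336  2.16047152  1.65268164  0.36189497 -2.175646  ]
```

Call:
apply_moves --increments '[[[0,-1.8,0],[0,0,0],0.0],[[0,-2.0,0],[0,0,0],0.0],[[0,-2.0,0],[0,0,0],0.0],[[0,-1.0,0],[0,0,0],0.0],[[0,0,0],[0,0,0],0.0]]'

```text
t: 5.52
eef_pos: [525.7, -129.8, 186.6]
tcp_rot: [-0.921, -0.001, -1.446]
ft_force: [0.2, 0.2, -1.5]
opening: 0.124
```

```bash
python3 - <<'E'
from h import *
plan([603,151,165],ori(.135,0),8)
print(readout.state()['opening'])
p=shot('scene')
for t in('slot','mouth','arm'): ask(p,t)
p=shot('top')
for t in('slot','mouth','arm'): ask(p,t)
E
```

```text
total tool shift cm [-26.9    8.44   7.6 ] turn deg [-37.2  -0.6   0.3] | per row mm 36.5 deg 4.7
[[-3.36, 1.05, 0.95], [-4.7, -0.1, 0.0]]
[[-3.36, 0.98, 1.04], [-4.7, -0.1, 0.0]]
[[-3.36, 0.89, 1.12], [-4.7, -0.1, 0.0]]
[[-3.36, 0.8, 1.19], [-4.7, -0.1, 0.0]]
[[-3.36, 0.7, 1.25], [-4.7, -0.1, 0.0]]
[[-3.35, 0.6, 1.31], [-4.7, -0.1, 0.0]]
[[-3.35, 0.49, 1.36], [-4.7, -0.1, 0.0]]
[[-3.35, 0.38, 1.4], [-4.7, -0.1, 0.0]]
0.12424637713105467
mark slot 0.75 [243.2 350.9  11.3] [366. 174.]
mark slot 0.52 [ 809.1 -123.6   -2.7] [249. 326.]
mark mouth 0.95 [232.3 443.4 119.1] [396. 142.]
mark mouth 0.57 [588.1 240.9 117.9] [375. 211.]
mark arm 0.97 [584.3 134.9  48.6] [333. 235.]
mark arm 0.85 [234.5 330.5  47.5] [361. 164.]
mark arm 0.48 [ 604.8 -121.1    1.5] [240. 264.]
mark arm 0.43 [589.2 246.4 116.3] [377. 212.]
mark slot 0.94 [606.5 153.4  11.6] [234. 190.]
mark slot 0.73 [249.3 351.3  18.2] [171. 297.]
mark mouth 0.96 [589.5 243.1 119.3] [201. 189.]
mark mouth 0.92 [234.8 443.1 118.3] [132. 305.]
mark mouth 0.56 [ 513.1 -437.2    3.4] [409. 219.]
mark arm 0.72 [ 512.7 -442.7    1.1] [411. 219.]
mark arm 0.64 [586.7 133.6  49.6] [239. 194.]
mark arm 0.58 [229.6 330.   48.2] [175. 304.]
```

Call:
apply_moves --increments '[[[-3.4,1.0,1.0],[-5.5,-0.1,0.0],0],[[-3.4,0.9,1.1],[-5.5,-0.1,0.0],0],[[-3.4,0.8,1.2],[-5.5,-0.1,0.0],0],[[-3.4,0.6,1.3],[-5.5,-0.1,0.0],0],[[-3.4,0.5,1.3],[-5.5,-0.1,0.0],0]]'

```text
t: 6.55
eef_pos: [558.1, 2.0, 182.1]
tcp_rot: [-1.276, 0.027, -1.427]
ft_force: [-0.4, -1.0, -1.6]
opening: 0.123
```

```bash
python3 - <<'E'
from h import *
plan([604,151.5,165],ori(.137,0),5)
print(readout.state()['joints'])
E
```

```text
total tool shift cm [-14.08   3.94   5.79] turn deg [-16.9   0.2  -1.6] | per row mm 31.5 deg 3.4
[[-2.82, 0.79, 1.16], [-3.4, 0.0, -0.3]]
[[-2.82, 0.7, 1.2], [-3.4, 0.0, -0.3]]
[[-2.83, 0.62, 1.24], [-3.4, 0.0, -0.3]]
[[-2.83, 0.53, 1.27], [-3.4, 0.0, -0.3]]
[[-2.83, 0.43, 1.3], [-3.4, 0.0, -0.3]]
[-0.17114044  0.34675446  1.95504708  0.21175944  0.57643591 -0.47357058]
```

Call:
apply_moves --increments '[[[-3.1,0.9,1.2],[-4.5,0,-0.4],0],[[-3.1,0.7,1.3],[-4.5,0,-0.4],0],[[-3.1,0.6,1.3],[-4.5,0,-0.4],0],[[-3.1,0.5,1.3],[-4.0,0,-0.3],0],[[-2.3,0.4,1.1],[0,0,0],0]]'

```text
t: 7.18
eef_pos: [604.6, 163.9, 160.3]
tcp_rot: [-1.594, -0.002, -1.43]
ft_force: [0.1, 0.3, -2.5]
opening: 0.122
```

```bash
python3 - <<'E'
from h import *
print(readout.state()['joints'])
plan([604,151.5,165],ori(.137,0),1)
p=shot('wrist'); save(p,'w3',p['img'])
for t in('slot','mouth','arm','cap'): ask(p,t)
print(pix(p,[604,152,15]),pix(p,[604,152,43]))
E
```

```text
[ 0.16004083  0.55708042  1.59794541 -0.00205751  1.00976327  0.0204007 ]
total tool shift cm [ 1.22 -0.46 -0.24] turn deg [1.3 0.2 0.1] | per row mm 13.2 deg 1.3
[[1.22, -0.46, -0.24], [1.3, 0.2, 0.1]]
mark slot 0.88 [604.  149.9  16.3] [283. 215.]
mark mouth 0.33 [654.8   7.4   2.5] [312. 344.]
mark arm 0.59 [589.1 130.3  45.6] [262. 244.]
mark cap 0.84 [590.9 245.9 101.4] [281. 103.]
mark cap 0.75 [451.5 275.6   4.1] [126.  44.]
[283.54925776 212.3781614 ] [282.7934737  221.66246253]
```

View pics/w3.png

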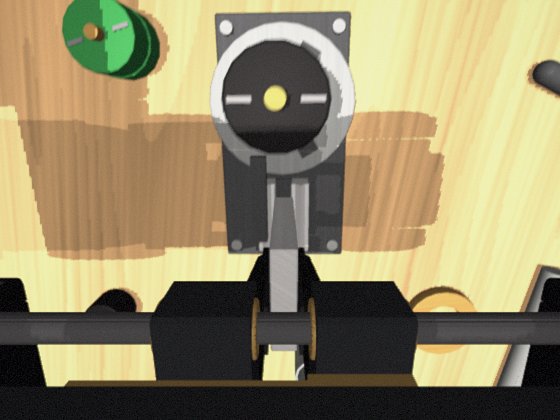

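The wrist view from above the slot shows the base screws at (226,27), (339,26), (237,245) and (332,245), the cap's stub at (275,98), and the held plate over the slot walls at about (270,200) and (303,200).

```bash
python3 - <<'E'
from h import *
p=shot('wrist')
S=np.array([ray(p,u,v,10)[:2] for u,v in((226,27),(339,26),(237,245),(332,245))]); print(S.round(1), S.mean(0))
for a,b in((2,0),(3,1)):
  d=S[b]-S[a]; print('yaw',np.arctan2(-d[0],d[1]))
for a,b in((0,1),(2,3)):
  d=S[b]-S[a]; print('yaw',np.arctan2(d[1],d[0]))
print('stub',ray(p,275,98,160),'captop from marks',ray(p,238,99.5,150),ray(p,313,98.5,150))
save(p,'w3c',cv2.resize(p['img'][140:270,220:350],(598,598),interpolation=3))
E
```

```text
[[534.8 297.2]
 [625.7 310.4]
 [563.4 109.1]
 [653.9 122.7]] [594.46298379 209.84692035]
yaw 0.1506820141652126
yaw 0.14922036395834626
yaw 0.14389968036126669
yaw 0.14923784146243477
stub [588.95029531 245.27732923 160.        ] captop from marks [570.81141925 242.29033352 150.        ] [606.6370444  247.79769333 150.        ]
```

View pics/w3c.png

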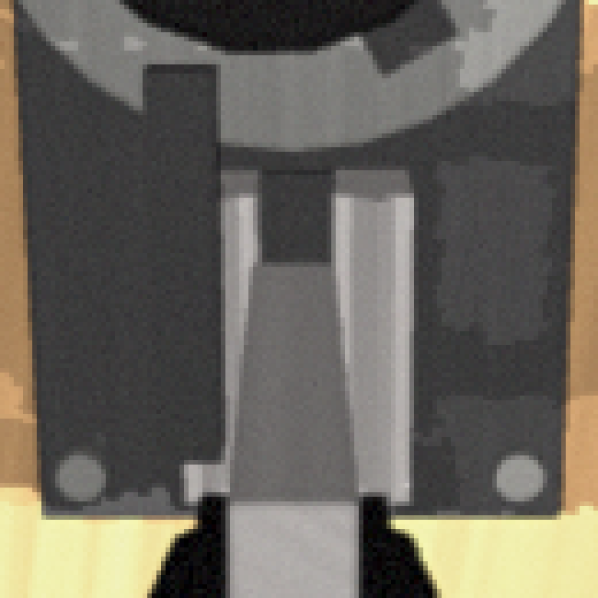

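```bash
python3 - <<'E'
from h import *
p=shot('wrist')
for z in(15,38,43):
  A=ray(p,220+260/4.6,140+220/4.6,z);B=ray(p,220+333/4.6,140+220/4.6,z); M=(A+B)/2
  y=np.array([-np.sin(.149),np.cos(.149)]); x=np.array([y[1],-y[0]])
  print(z,np.linalg.norm(B-A).round(1),'offset of mid from slot est along x,y',((M[:2]-[603.1,151.4])@x).round(1),((M[:2]-[603.1,151.4])@y).round(1))
# plate in hand: near end corners in picture lower end at v=140+265/4.6
T=tool(); print(T[:3,3])
for x in(-6,6): print('plate bottom far corner',(pix(p,T[:3,3]+T[:3,:3]@np.array([-25,55,x]))-[220,140])*4.6,(pix(p,T[:3,3]+T[:3,:3]@np.array([-25,-35,x]))-[220,140])*4.6)
plan([603.1,151.4,110],ori(.149),5)
E
```

```text
15 14.4 offset of mid from slot est along x,y 0.9 21.0
38 13.3 offset of mid from slot est along x,y 1.4 26.0
43 13.1 offset of mid from slot est along x,y 1.5 27.1
[603.84876165 161.26068863 161.47378569]
plate bottom far corner [243.18265012 265.1719947 ] [213.68886854 508.7608605 ]
plate bottom far corner [328.3268306  265.25239974] [349.72601229 508.89898462]
total tool shift cm [ 0.95  5.15 -0.1 ] turn deg [ 1.2 -0.6  0.1] | per row mm 10.5 deg 0.3
[[0.19, 1.03, -0.02], [0.2, -0.1, 0.0]]
[[0.19, 1.03, -0.02], [0.2, -0.1, 0.0]]
[[0.19, 1.03, -0.03], [0.2, -0.1, 0.0]]
[[0.19, 1.03, -0.03], [0.2, -0.1, 0.0]]
[[0.19, 1.03, -0.04], [0.2, -0.1, 0.0]]
```

Call:
apply_moves --increments '[[[0.5,0.7,-0.1],[0.6,-0.3,0.1],0],[[0.4,1.0,0],[0.6,-0.3,0],0],[[0.1,1.2,0],[0,0,0],0],[[0,1.2,0],[0,0,0],0],[[0,0.6,0],[0,0,0],0]]'

```text
t: 8.15
eef_pos: [603.8, 148.5, 111.6]
tcp_rot: [-1.57, -0.0, -1.423]
ft_force: [-0.3, 0.1, -2.5]
opening: 0.126
```

```bash
python3 - <<'E'
from h import *
plan([603.1,151.4,90],ori(.149),1)
E
```

```text
total tool shift cm [-0.3   2.16 -0.02] turn deg [-0.1 -0.1  0. ] | per row mm 21.8 deg 0.1
[[-0.3, 2.16, -0.02], [-0.1, -0.1, 0.0]]
```

Call:
apply_moves --increments '[[[-0.3,0.3,0],[0,0,0],0],[[0,0.5,0],[0,0,0],0],[[0,0.6,0],[0,0,0],0],[[0,0.5,0],[0,0,0],0],[[0,0.3,0],[0,0,0],0]]'

```text
t: 8.78
eef_pos: [603.5, 152.1, 88.0]
tcp_rot: [-1.569, -0.0, -1.422]
ft_force: [0.4, -0.2, -0.8]
opening: 0.126
```

```bash
python3 - <<'E'
from h import *
plan([603.1,151.4,71],ori(.149),1); print(readout.state()['ft_force'],readout.state()['moment'])
p=shot('scene'); save(p,'s2',cv2.resize(p['img'][185:275,300:420],(720,540),interpolation=3))
E
```

```text
total tool shift cm [ 0.06  1.7  -0.05] turn deg [-0.1 -0.   0. ] | per row mm 17.1 deg 0.1
[[0.06, 1.7, -0.05], [-0.1, -0.0, 0.0]]
[ 0.44334175 -0.21920294 -0.83177674] [ 0.02767942 -0.15466338  0.00866564]
```

View pics/s2.png

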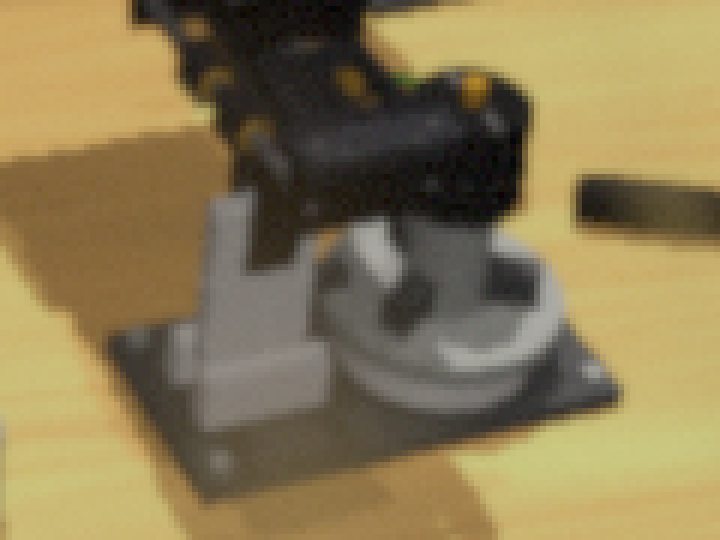

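The scene view shows the plate at crop (255,270), entering the slot behind the front wall with no side load. I'll lower it the rest of the way.

Call:
apply_moves --increments '[[[0,0.4,0],[0,0,0],0],[[0,0.4,0],[0,0,0],0],[[0,0.4,0],[0,0,0],0],[[0,0.3,0],[0,0,0],0],[[0,0.2,0],[0,0,0],0]]'

```text
t: 9.45
eef_pos: [603.8, 152.3, 71.9]
tcp_rot: [-1.568, -0.0, -1.423]
ft_force: [-9.8, 0.8, 34.9]
opening: 0.122
```

```bash
python3 - <<'E'
from h import *
plan([603.1,151.4,71],ori(.149),1); print(readout.state()['ft_force'],readout.state()['moment'])
E
```

```text
total tool shift cm [ 0.08  0.09 -0.09] turn deg [-0.2 -0.   0. ] | per row mm 1.5 deg 0.2
[[0.08, 0.09, -0.09], [-0.2, -0.0, 0.0]]
[-9.76702306  0.75254743 34.89803032] [-0.25925041  2.12798137 -0.02610809]
```

Call:
apply_moves --increments '[[[0.05,0,-0.07],[0,0,0],0],[[0,0.05,0],[0,0,0],0],[[0,0,0],[0,0,0],2.0],[[0,0,0],[0,0,0],3.0],[[0,0,0],[0,0,0],3.5]]'

```text
t: 10.07
eef_pos: [603.6, 151.8, 71.7]
tcp_rot: [-1.567, -0.0, -1.423]
ft_force: [0.4, 0.2, -0.7]
opening: 0.347
```

```bash
python3 - <<'E'
from h import *
plan([603.1,151.4,71],ori(.149),1); print(readout.state()['ft_force'],readout.state()['moment'])
E
```

```text
total tool shift cm [ 0.03  0.07 -0.05] turn deg [-0.2 -0.   0. ] | per row mm 0.9 deg 0.2
[[0.03, 0.07, -0.05], [-0.2, -0.0, 0.0]]
[ 0.38193436  0.20078615 -0.68559432] [-0.05222756 -0.05915715  0.02677978]
```

Released cleanly. I'll rise straight up, opening wide only once clear.

Call:
apply_moves --increments '[[[0,-1.5,0],[0,0,0],3.5],[[0,-2.5,0],[0,0,0],3.5],[[0,-3.5,0],[0,0,0],5.0],[[0,-4.5,0],[0,0,0],9.5],[[0,-3,0],[0,0,0],9.5]]'

```text
t: 10.7
eef_pos: [602.4, 151.6, 228.0]
tcp_rot: [-1.569, -0.0, -1.423]
ft_force: [0.8, 0.4, -0.1]
opening: 0.625
```

```bash
python3 - <<'E'
from h import *
plan([589,245.3,210],ori(.149),1); print(readout.state()['ft_force'],readout.state()['joints'])
p=shot('wrist'); save(p,'w4',p['img'])
for t in('plate','slot','cap','mouth','arm'): ask(p,t)
E
```

```text
total tool shift cm [-9.47  1.8   0.06] turn deg [-0.1 -0.   0. ] | per row mm 96.4 deg 0.1
[[-9.47, 1.8, 0.06], [-0.1, -0.0, 0.0]]
[ 0.76405773  0.44091951 -0.12369794] [ 1.40320058e-01  4.72330141e-01  1.55352424e+00 -1.56170200e-04
  1.11402088e+00 -7.80739326e-03]
mark plate 0.58 [604.5 149.4  61.1] [284. 197.]
mark slot 0.79 [601.6 149.8  15.7] [281. 187.]
mark slot 0.46 [590.1 134.3  45.8] [268. 206.]
mark cap 0.95 [451.8 274.8  -0.8] [154.  44.]
mark cap 0.88 [592.6 247.5 101. ] [288.  87.]
mark arm 0.55 [586.7 132.8  43.4] [264. 206.]
mark arm 0.33 [ 605.  -120.3   -3.3] [255. 377.]
```

View pics/w4.png

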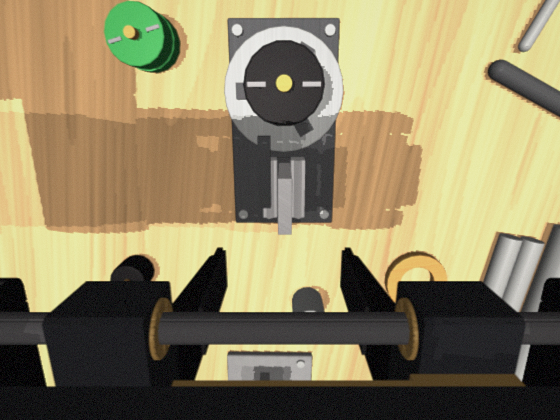

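The plate stands upright in the slot at (284,190), with the stub at (284,83). The plate network point at z≈61 matches the expected 60. Now the cap.

```bash
python3 - <<'E'
from h import *
p=shot('wrist'); g=cv2.cvtColor(p['img'],cv2.COLOR_RGB2HSV)[60:110,260:310]
m=((g[...,0]>18)&(g[...,0]<35)&(g[...,1]>90)&(g[...,2]>100)).astype('uint8'); n,l,s,c=cv2.connectedComponentsWithStats(m); i=1+s[1:,4].argmax(); u,v=c[i]+[260,60]; print(s[i],u,v,ray(p,u,v,160))
plan([589.3,245.5,200],ori(.149),4)
E
```

```text
[ 17  14  17  18 247] 285.0080971659919 82.21052631578948 [589.31235413 246.56425153 160.        ]
total tool shift cm [-9.48  2.38  0.16] turn deg [ 0.2 -0.1  0. ] | per row mm 24.4 deg 0.0
[[-2.37, 0.6, 0.04], [0.0, -0.0, 0.0]]
[[-2.37, 0.6, 0.04], [0.0, -0.0, 0.0]]
[[-2.37, 0.6, 0.04], [0.0, -0.0, 0.0]]
[[-2.37, 0.6, 0.04], [0.0, -0.0, 0.0]]
```

Call:
apply_moves --increments '[[[-2.4,0.4,0],[0,0,0],9.5],[[-2.4,0.5,0],[0,0,0],9.5],[[-2.4,0.5,0],[0,0,0],9.5],[[-2.0,0.6,0.1],[0,0,0],9.5],[[-0.3,0.2,0],[0,0,0],9.5]]'

```text
t: 11.68
eef_pos: [587.3, 247.4, 196.4]
tcp_rot: [-1.581, -0.001, -1.424]
ft_force: [1.2, -0.2, -0.4]
opening: 0.997
```

```bash
python3 - <<'E'
from h import *
plan([589.3,246,118],ori(.149),5); print(readout.state()['joints'])
E
```

```text
total tool shift cm [0.16 7.84 0.26] turn deg [ 0.6 -0.1  0.1] | per row mm 15.7 deg 0.1
[[0.03, 1.57, 0.05], [0.1, -0.0, 0.0]]
[[0.03, 1.57, 0.05], [0.1, -0.0, 0.0]]
[[0.03, 1.57, 0.04], [0.1, -0.0, 0.0]]
[[0.03, 1.57, 0.04], [0.1, -0.0, 0.0]]
[[0.03, 1.57, 0.04], [0.1, -0.0, 0.0]]
[2.94949099e-01 5.29892729e-01 1.54055709e+00 5.60388642e-04
 1.08148056e+00 1.47957636e-01]
```

Call:
apply_moves --increments '[[[0.1,1.3,0.1],[0.4,0,0],9.5],[[0.1,1.8,0.1],[0.2,0,0],9.5],[[0,2.0,0],[0,0,0],9.5],[[0,1.6,0],[0,0,0],9.5],[[0,0.8,0],[0,0,0],9.5]]'

```text
t: 12.3
eef_pos: [590.1, 242.4, 116.7]
tcp_rot: [-1.57, -0.002, -1.426]
ft_force: [0.1, -0.7, -0.3]
opening: 0.997
```

```bash
python3 - <<'E'
from h import *
plan([589.3,246,118],ori(.149),1); print(readout.state()['ft_force'])
E
```

```text
total tool shift cm [-0.36 -0.13 -0.02] turn deg [-0.  -0.2  0.1] | per row mm 3.9 deg 0.3
[[-0.36, -0.13, -0.02], [-0.0, -0.2, 0.1]]
[ 0.14637151 -0.70205761 -0.29122397]
```

Call:
apply_moves --increments '[[[-0.3,-0.1,0],[0,-0.2,0.1],8.0],[[-0.1,0,0],[0,0,0],7.0],[[0,0,0],[0,0,0],6.4],[[0,0,0],[0,0,0],6.2],[[0,0,0],[0,0,0],6.2]]'

```text
t: 12.92
eef_pos: [590.1, 246.7, 119.0]
tcp_rot: [-1.568, 0.0, -1.422]
ft_force: [0.8, -0.5, 0.3]
opening: 0.654
```

```bash
python3 - <<'E'
from h import *
plan([589.3,246,118],ori(.149),1); print(readout.state()['ft_force'],readout.state()['opening'])
E
```

```text
total tool shift cm [ 0.06  0.1  -0.09] turn deg [-0.2 -0.  -0. ] | per row mm 1.5 deg 0.2
[[0.06, 0.1, -0.09], [-0.2, -0.0, -0.0]]
[ 0.76971088 -0.49863778  0.2757381 ] 0.6544628416588716
```

Call:
apply_moves --increments '[[[0.06,0.1,-0.09],[-0.2,0,0],6.0],[[0,0,0],[0,0,0],5.6],[[0,0,0],[0,0,0],4.5],[[0,0,0],[0,0,0],4.0],[[0,0,0],[0,0,0],4.0]]'

```text
t: 13.55
eef_pos: [588.8, 245.9, 118.1]
tcp_rot: [-1.572, 0.0, -1.422]
ft_force: [-1.5, 0.1, 1.2]
opening: 0.57
```

```bash
python3 - <<'E'
from h import *
plan([589.3,246,118],ori(.149),1); s=readout.state(); print(s['ft_force'],s['moment'],s['opening']*95)
E
```

```text
total tool shift cm [-0.01  0.01  0.05] turn deg [ 0.1 -0.  -0. ] | per row mm 0.5 deg 0.1
[[-0.01, 0.01, 0.05], [0.1, -0.0, -0.0]]
[-1.50477174  0.14846583  1.17070349] [-0.07079665  0.06371276 -0.01702339] 54.16097603292486
```

Call:
apply_moves --increments '[[[0,0,0],[0,-2,0],4],[[0,0,0],[0,-3,0],4],[[0,0,0],[0,-4,0],4],[[0,0,0],[0,-5,0],4],[[0,0,0],[0,-5,0],4]]'

```text
t: 14.18
eef_pos: [589.0, 245.9, 118.1]
tcp_rot: [-1.572, 0.001, -1.075]
ft_force: [-0.9, 0.4, 0.2]
opening: 0.572
```

```bash
python3 - <<'E'
from h import *
plan([589.1,246,118],ori(.149),1); s=readout.state(); print(s['ft_force'],s['moment'],s['opening']*95)
E
```

```text
total tool shift cm [-0.    0.01  0.01] turn deg [ 0.1 19.9 -0.1] | per row mm 0.1 deg 19.9
[[-0.0, 0.01, 0.01], [0.1, 19.9, -0.1]]
[-0.94995668  0.37110194  0.18170802] [ 0.0184733   0.03917316 -0.17527385] 54.32863915023046
```

Call:
apply_moves --increments '[[[0,0,0],[0,-7,0],4],[[0,0,0],[0,-7,0],4],[[0,0,0],[0,-7,0],4],[[0,0,0],[0,-7,0],4],[[0,0,0],[0,-7,0],4]]'

```text
t: 14.8
eef_pos: [589.7, 246.6, 119.1]
tcp_rot: [-1.568, 0.0, -0.437]
ft_force: [-2.3, -0.1, 8.9]
opening: 0.571
```

```bash
python3 - <<'E'
from h import *
plan([589.1,246,118],ori(.149),1); s=readout.state(); print(s['ft_force'],s['moment'],s['opening']*95)
p=shot('top')
for t in('plate','arm','mouth','cap'): ask(p,t)
E
```

```text
total tool shift cm [-0.03  0.11 -0.08] turn deg [-0.1 56.4 -0.1] | per row mm 1.4 deg 56.4
[[-0.03, 0.11, -0.08], [-0.1, 56.4, -0.1]]
[-2.3351452  -0.10326762  8.8524583 ] [-0.04769905  0.4094304  -0.0784459 ] 54.233451233021256
mark plate 0.42 [606.2 151.5  58.6] [233. 187.]
mark arm 0.65 [535.  445.    0.6] [148. 210.]
mark arm 0.41 [595.3 133.5  49. ] [239. 191.]
```

Call:
apply_moves --increments '[[[0,0.05,0],[0,-7,0],4],[[0,0,0],[0,-7,0],4],[[0,0,0],[0,-7,0],4],[[0,0,0],[0,-7,0],4],[[0,0,0],[0,-4,0],4]]'

```text
t: 15.68
eef_pos: [589.9, 246.9, 121.0]
tcp_rot: [-1.568, -0.003, 0.143]
ft_force: [-1.5, -0.6, 0.3]
opening: 0.571
```

```bash
python3 - <<'E'
from h import *
plan([589.1,246,118],ori(.149),1); s=readout.state(); print(s['ft_force'],s['moment'],s['opening']*95)
E
```

```text
total tool shift cm [-0.09  0.3  -0.08] turn deg [-0.3 89.6  0. ] | per row mm 3.2 deg 89.6
[[-0.09, 0.3, -0.08], [-0.3, 89.6, 0.0]]
[-1.47235303 -0.56800933  0.32671914] [ 0.03791204  0.19222298 -0.03108254] 54.22687771738451
```

Call:
apply_moves --increments '[[[0,-0.5,0],[0,0,0],4],[[0,-0.8,0],[0,0,0],4],[[0,-1.0,0],[0,0,0],4],[[0,-1.0,0],[0,0,0],4],[[0,-0.8,0],[0,0,0],4]]'

```text
t: 16.3
eef_pos: [590.2, 246.8, 164.7]
tcp_rot: [-1.568, -0.004, 0.141]
ft_force: [-0.4, 0.9, -1.4]
opening: 0.568
```

```bash
python3 - <<'E'
from h import *
plan([589.1,246,168],ori(.149+1.5638),1); s=readout.state(); print(s['ft_force'],s['moment'],s['opening']*95)
E
```

```text
total tool shift cm [-0.12 -0.33 -0.06] turn deg [-0.1 -0.1  0.2] | per row mm 3.6 deg 0.3
[[-0.12, -0.33, -0.06], [-0.1, -0.1, 0.2]]
[-0.37159957  0.90334942 -1.3613648 ] [ 0.13633535 -0.17192426 -0.00739795] 54.00061090076402
```

Call:
apply_moves --increments '[[[0,-0.3,0],[0,0,0.2],4],[[0,-0.2,0],[0,0,0],4],[[0,0,0],[0,0,0],4],[[0,0,0],[0,0,0],4],[[0,0,0],[0,0,0],4]]'

```text
t: 16.92
eef_pos: [590.1, 246.7, 170.2]
tcp_rot: [-1.568, -0.0, 0.141]
ft_force: [0.5, -0.2, -0.5]
opening: 0.574
```

```bash
python3 - <<'E'
from h import *
s=readout.state(); print(s['eef_pos'],s['ft_force'],s['opening']*95)
p=shot('scene'); save(p,'s3',cv2.resize(p['img'][175:275,300:430],(780,600),interpolation=3))
for t in('plate','cap','mouth','arm'): ask(p,t)
E
```

```text
[590.09138081 246.71311655 170.16242447] [ 0.50264221 -0.24776433 -0.51487089] 54.53109387818997
mark plate 0.91 [601.6 150.2  60.4] [341. 235.]
mark cap 0.82 [585.  249.9 153.4] [379. 199.]
mark cap 0.53 [445.7 271.6   1.2] [363. 214.]
mark cap 0.23 [588.3 243.3 116. ] [375. 212.]
mark mouth 0.78 [586.6 242.1 116.6] [375. 211.]
mark mouth 0.37 [535.7 445.4  -4.1] [429. 227.]
mark mouth 0.29 [ 804.5 -124.3   -2.6] [249. 325.]
mark arm 0.54 [448.1  18.7  -2.1] [281. 224.]
```

View pics/s3.png

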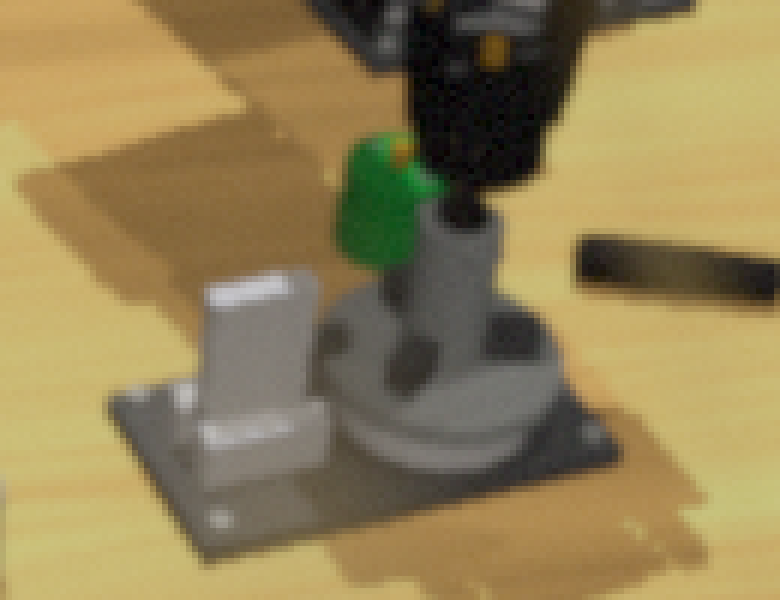

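The final scene view shows the plate standing upright in the slot at crop (260,340), the tube's mouth open at (465,220), and the cap held level above it at (490,110). The network puts the cap's rim at z≈153, about 35 above the mouth.

```bash
python3 -c "
from cell import env; print(env.job_done())"
```

```text
the job is handed in; nothing more can be done
None
```

The job is handed in at about 17 s of the 58 s allowed. The plate stands in the slot, and the black cap is off and held level above the tube.

- **Plate:** I pinched it across its thickness, drew it out along the slope and turned it upright. I lowered it into the far slot until it met the floor with about 35 N, re-centred it and let go. The last picture shows it standing. The network puts its centre at z≈60.4, against an expected 60.
- **Cap:** I turned it 89.6° anticlockwise. The turning torque was 0.18 N m after 20° and nearly gone by 56°. By then the seal was pushing the cap up with about 9 N, and the cap rose about 3 mm in all during the turn. I then lifted it straight up.
- **End state:** The gripper opening is still 54 mm, matching the cap, and the tool is within 0.003 rad of vertical. The cap's rim is at z≈153, about 35 mm above the mouth.

**What did not fully agree:**
- The wrist camera was about 2 px off sideways, which I allowed for.
- The network did not find the turntable arm in the last picture. That it bears on the plate is inferred from the torque and the cap coming free.
- I saw no sign that the other things on the table moved, but I did not measure them again.

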